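# Line up the laundry bottles by height

## Task

Stand the three white bottles and the jar on the four coasters in order of height, one to a coaster and centred on it: the tallest on the coaster next to the bleach jug, then down in height to the shortest next to the bowl. Keep them all upright the whole time, and leave the jug and the bowl standing where they are.

Things in the scene. Friction and masses are not known exactly. Their poses are not given: they have to be found in the camera images.
- bottle_slim: The tallest of three white plastic bottles and a jar, all with grey tops: slim, 145 mm tall. Straight side 42 mm in diameter up to 120 mm, then a short cone to 130 mm and a cap 25 mm across. About 0.2 kg. Loose, stands upright on the counter; origin at the centre of its underside, z up its axis. It is round, so its yaw does not matter.
- bottle_big: The second tallest: white bottle with a broad flat cap, 120 mm tall. Straight side 52 mm in diameter up to 94 mm, cap 40 mm across above that. About 0.26 kg. Loose, stands upright on the counter; origin at the centre of its underside, z up its axis. It is round, so its yaw does not matter.
- bottle_dome: The third tallest: white bottle with a domed cap, 95 mm tall. Straight side 46 mm in diameter up to 72 mm, dome above that. About 0.15 kg. Loose, stands upright on the counter; origin at the centre of its underside, z up its axis. It is round, so its yaw does not matter.
- jar: The shortest: squat white jar with a flat lid, 70 mm tall. Side 56 mm in diameter up to 54 mm, lid 55 mm across above that. About 0.18 kg. Loose, stands upright on the counter; origin at the centre of its underside, z up its axis. It is round, so its yaw does not matter.
- coaster_p: One of four like coasters: black rubber, round, 64 mm, grey disc on top. They lie in one straight row, 90 mm between centres, on a fixed white board (110 x 360 mm, top 18 mm above the counter); which name is where in the row changes. Fixed. Origin at the centre of its underside, 18 mm above the counter; its flat top is 22 mm above the counter.
- coaster_q: One of four like coasters: black rubber, round, 64 mm, grey disc on top. They lie in one straight row, 90 mm between centres, on a fixed white board (110 x 360 mm, top 18 mm above the counter); which name is where in the row changes. Fixed. Origin at the centre of its underside, 18 mm above the counter; its flat top is 22 mm above the counter.
- coaster_r: One of four like coasters: black rubber, round, 64 mm, grey disc on top. They lie in one straight row, 90 mm between centres, on a fixed white board (110 x 360 mm, top 18 mm above the counter); which name is where in the row changes. Fixed. Origin at the centre of its underside, 18 mm above the counter; its flat top is 22 mm above the counter.
- coaster_s: One of four like coasters: black rubber, round, 64 mm, grey disc on top. They lie in one straight row, 90 mm between centres, on a fixed white board (110 x 360 mm, top 18 mm above the counter); which name is where in the row changes. Fixed. Origin at the centre of its underside, 18 mm above the counter; its flat top is 22 mm above the counter.
- jug: Big white bleach jug with a blue cap and a loop handle, 202 mm tall, 100 mm by 78 mm at the foot, its 78 mm side along the row. Stands on the counter in line with the row, beyond either end of it, its centre about 125 mm from the nearest coaster's. Loose, 1.2 kg. Origin at the centre of its underside.
- bowl: Small empty white bowl, 90 mm across the rim, 50 mm tall. It stands on the counter beyond the other end of the row, its centre about 125 mm from that of the nearest coaster. Loose. Origin at the centre of its underside.

How it is judged:
By the outcome, as a careful person would: the job done as asked, in the order asked, and still so for the second after the job is handed in, with the robot touching nothing.
It also fails if it takes over 115 s, if anything falls off the work surface, if the arm or the gripper's body presses on something with over 40 N, if the wrist force passes 120 N, or if a joint passes its speed limit or range.

## Robot

A 6-joint arm with a two-finger parallel gripper is mounted at the origin on the work surface. World frame = base frame: x ahead of the robot, y to its left, z up, the work surface at z = 0. Lengths are in m, angles in rad, forces in N, time in s.
With the tool pointing down it reaches from about 0.25 to 0.725 m from the base axis. Payload 4 kg.
Tool frame: the origin (TCP) lies midway between the tips of the shut fingers; the grasp point (between the pads) lies 19 mm behind it; z points along the fingers, y is the line along which they close (so a half turn about z gives the same grasp; the last joint's range is limited). The gripper opens to 85 mm and grips with 20 to 120 N. Pads are 22 mm wide; open, the fingers measure 114 mm over their backs; the gripper's body (76 mm by 85 mm) begins 54 mm behind the grasp point. The pads swing forward as they close: fully open they stand 13 mm farther back than shut.
Start: joints at [-1.166, 0.241, 0.005, 1.335, 0, 1.571], TCP at [0.197, -0.46, 0.231] pointing down, gripper open.
Joint ranges: [-2.72, 2.72], [-1.05, 1.87], [-1.09, 1.28], [-1.99, 2.15], [-1.42, 1.44], [-3.14, 3.14]. Speed limits (rad/s): [2.79, 2.79, 3.14, 3.14, 3.14, 3.14].

## Interface

Orientations are given as a unit quaternion [x, y, z, w].
In Python, from workcell import bot, camera, job_done gives the robot as it stands.
- The arm moves only by the tool carry_out, never from a script. Its argument "plan" is a list of rows, each an object of numbers: "dx", "dy", "dz": the shift along the tool's x, y, z in mm; "twist": the turn about the tool's z in degrees; "fingers": the closure, from -1 (fully open) to 1 (shut). In form: [{"dx": .., "dy": .., "dz": .., "twist": .., "fingers": ..}, ...]. A call has exactly 5 rows; each row is the pose to reach, as a shift and turn from the pose commanded when the call began, along the tool's axes at that moment; what a row does not reach only later rows make up. A row lasts 1/12 s, in which the tool goes at most 41.7 mm and 7.16 degrees, less where a joint would pass 70% of its speed; a pose out of reach is approached as far as the arm can. A call with a gripper value outside its range is refused whole. The fingers move at their own pace and stop on an object; the grip force is fixed at half the most. Time passes only in rows, so rows that repeat a pose let the fingers close, or fill a call up. It gives the time, the measured TCP pose, the force, the opening and the grip force at its end, in the units of the state.
- bot.get_obs(): the state, without advancing time (a new reading comes with each control period).
- camera(name): name is "side" or "top" or "wrist"; returns a dict with "image" (400x640x3 uint8, red, green, blue), "intrinsics" (3x3 intrinsics, pixels), "eye" and "attitude" of the camera in the world. Camera axes: x right, y down, z forward; pixel columns grow to the right and rows downward; lengths in m; the calibration is good to about 2 mm. A picture is of the moment at which its call begins. There is no depth.
- job_done(): hands the job in; it is judged then, once.
The state is a dict: "clock": time; "joint_pos": joint angles; "joint_vel": joint speeds; "tau": joint torques, N m; "eef_pos": TCP position; "tool_rot": TCP orientation; "ft_force": force on the tool from outside, world axes, zero at the start; "ft_torque": the same for the moment, N m; "grip_width": finger opening in m; "grasp_force": force on a finger pad.
Only numpy, scipy, OpenCV 4.12 (cv2) and the standard library are available. Lean on these libraries where they do the work, as an engineer would, in place of code of your own. Each camera call takes 0.05 s, during which the arm holds its last target. There are 200 camera calls.

## Working session

There is one attempt and no reset: what is moved stays moved. The work goes in short steps, Python scripts to look and compute and a tool call to move; the robot and the scene stay as the last step left them, time stands still between calls to the robot, and variables do not carry over. Pictures are saved under pics/ and viewed, at most 14 in all, crops included, and the job is handed in when it is done.

Besides the shell and the picture viewer there is one more tool, called after "Request:" as name(argument=value, ...) on one line, values as JSON. carry_out: Moves the arm, as the interface text tells. Its arguments: {"type":"object","properties":{"plan":{"type":"array","items":{"type":"object","properties":{"dx":{"type":"number"},"dy":{"type":"number"},"dz":{"type":"number"},"twist":{"type":"number"},"fingers":{"type":"number"}}}}},"required":["plan"]}

```bash
mkdir -p pics; cat > h.py <<'E'
import numpy as np, cv2
from workcell import bot, camera, job_done
from scipy.spatial.transform import Rotation as R
def shot(n,f=None):
    c=camera(n)
    if f: cv2.imwrite(f'pics/{f}.png',c['image'][:,:,::-1])
    return c
def rot(c):
    a=np.array(c['attitude'],float)
    return a if a.shape==(3,3) else R.from_quat(a).as_matrix()
def ray(c,u,v):
    d=rot(c)@np.linalg.solve(np.array(c['intrinsics']),[u,v,1.]); return np.array(c['eye']),d
def onz(c,u,v,z):
    e,d=ray(c,u,v); return e+d*(z-e[2])/d[2]
def proj(c,p):
    q=np.array(c['intrinsics'])@(rot(c).T@(np.array(p)-np.array(c['eye']))); return q[:2]/q[2]
def tri(rays):
    A=0;b=0
    for e,d in rays:
        d=d/np.linalg.norm(d);P=np.eye(3)-np.outer(d,d);A=A+P;b=b+P@e
    return np.linalg.solve(A,b)
E
python3 - <<'E'
from h import *
for n in ['top','side','wrist']:
    c=shot(n,n+'0'); print(n,c['eye'],c['attitude'],np.array(c['intrinsics']).tolist())
o=bot.get_obs(); print(o)
E
```

```text
top [0.46532765 0.02798349 0.89649022] [-0.69919515  0.71397726 -0.02522838  0.02694716] [[403.4210864253194, 0.0, 311.44175049450763], [0.0, 403.4210864253194, 198.02042116033186], [0.0, 0.0, 1.0]]
side [0.53272628 0.54808733 0.68453307] [-0.01501627  0.942105   -0.334889    0.00787671] [[390.1833421864992, 0.0, 310.8478497038502], [0.0, 390.1833421864992, 197.50092392117494], [0.0, 0.0, 1.0]]
wrist [ 0.2581023  -0.43320149  0.37383062] [ 0.82721145 -0.54626825 -0.073131    0.10938041] [[285.71005084201096, 0.0, 318.43591997585764], [0.0, 285.71005084201096, 199.7786375173575], [0.0, 0.0, 1.0]]
{'clock': 0.15, 'joint_pos': array([-1.16598574e+00,  2.41248937e-01,  4.03614111e-03,  1.33520160e+00,
        1.25976587e-05,  1.57081666e+00]), 'joint_vel': array([ 5.26830204e-05, -2.02748654e-03,  4.34342007e-03,  1.37821026e-04,
        1.92353484e-04,  6.96342525e-04]), 'tau': array([ 1.09540691e-03, -3.72635436e+01,  2.52638590e+01,  1.23601552e-02,
        1.61321718e-04, -1.03859986e-05]), 'eef_pos': array([ 0.19673728, -0.45914691,  0.2306139 ]), 'tool_rot': array([ 9.79587609e-01,  2.01016073e-01, -1.56474905e-04, -7.93783549e-04]), 'ft_force': array([-0.35689823,  1.14914262,  1.00887533]), 'ft_torque': array([-0.00029145, -0.0039088 , -0.00025739]), 'grasp_force': 0.0, 'grip_width': 0.08508819305075674}
```

View pics/top0.png

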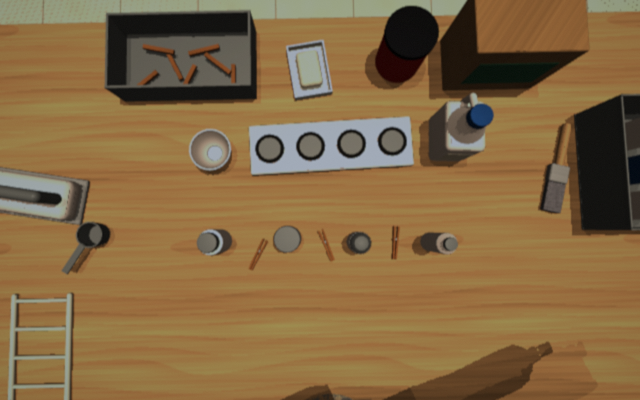

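View pics/side0.png

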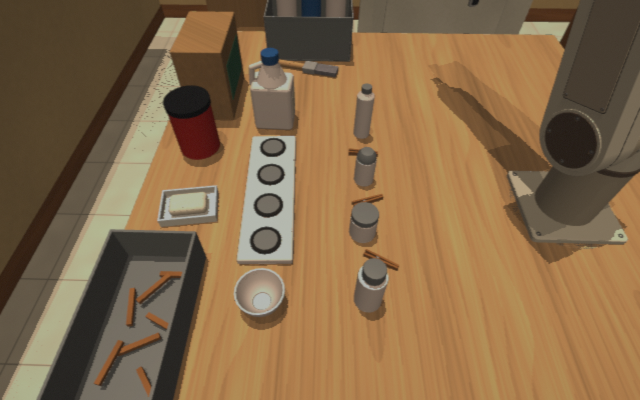

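The top view shows bottle_big (210,242), jar (287,239), dome (359,243) and slim (447,243). The coasters are at (270,148), (311,146), (351,143) and (392,141), the bowl at (210,150), and the jug on the right at (466,125). The side view shows slim (364,110), dome (365,165), jar (365,220) and big (371,285).

```bash
python3 - <<'E'
from h import *
a=cv2.imread('pics/top0.png')[105:265,180:490]; b=cv2.imread('pics/side0.png')[70:320,230:400]
a=cv2.resize(a,None,fx=2.5,fy=2.5,interpolation=cv2.INTER_CUBIC); b=cv2.resize(b,None,fx=2.4,fy=2.4,interpolation=cv2.INTER_CUBIC)
cv2.imwrite('pics/topc.png',a);cv2.imwrite('pics/sidec.png',b)
for n,ps in (('top0',[(210,242),(205,242),(222,242),(287,239),(359,243),(447,243),(430,243),(270,148),(260,130),(210,148)]),('side0',[(366,89),(364,110),(366,155),(365,175),(364,213),(364,232),(374,268),(370,293),(265,240)])):
    h=cv2.cvtColor(cv2.imread(f'pics/{n}.png'),cv2.COLOR_BGR2HSV)
    print(n,[(p,h[p[1],p[0]].tolist()) for p in ps])
E
```

```text
top0 [((210, 242), [22, 34, 113]), ((205, 242), [22, 35, 108]), ((222, 242), [98, 7, 145]), ((287, 239), [21, 36, 120]), ((359, 243), [23, 35, 116]), ((447, 243), [23, 35, 116]), ((430, 243), [16, 63, 53]), ((270, 148), [21, 37, 116]), ((260, 130), [107, 28, 181]), ((210, 148), [110, 18, 166])]
side0 [((366, 89), [18, 41, 93]), ((364, 110), [14, 64, 112]), ((366, 155), [18, 39, 112]), ((365, 175), [14, 65, 113]), ((364, 213), [20, 40, 116]), ((364, 232), [13, 65, 113]), ((374, 268), [19, 41, 118]), ((370, 293), [14, 64, 112]), ((265, 240), [20, 39, 118])]
```

View pics/topc.png

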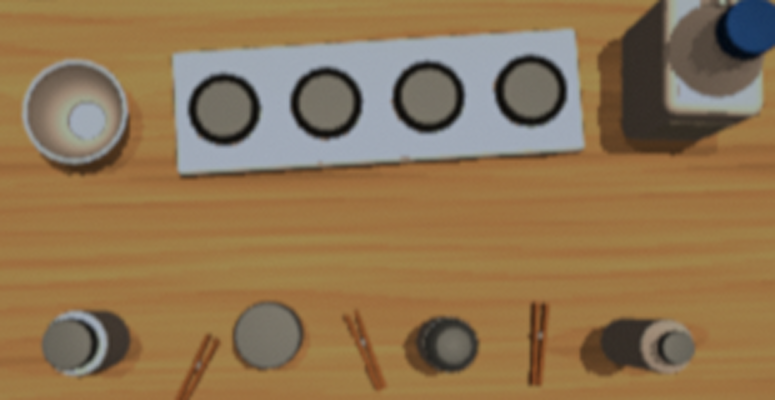

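View pics/sidec.png

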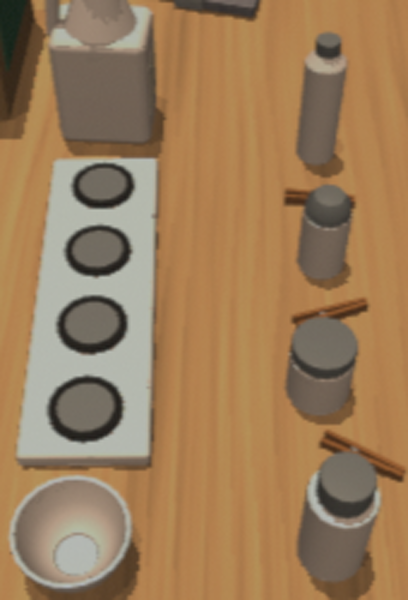

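The crops show grey flat tops on each item. The four coasters form a straight row that tilts slightly, with the bowl at the left end and the jug at the right end. There are flat sticks between the bottles. Next I measure by grey masks in both views.

```bash
cat > m.py <<'E'
from h import *
def grey(f,w,lo=(14,26,100),hi=(30,48,140)):
    m=cv2.inRange(cv2.cvtColor(cv2.imread(f'pics/{f}.png'),cv2.COLOR_BGR2HSV),lo,hi)
    x0,y0,x1,y1=w; s=m[y0:y1,x0:x1]
    n,l,st,ce=cv2.connectedComponentsWithStats(s)
    k=1+np.argmax(st[1:,4]); return ce[k]+[x0,y0],st[k].tolist()
E
python3 - <<'E'
from m import *
t=camera('top');s=camera('side')
W={'big':((190,222,235,262),(352,252,392,312),.12),'jar':((268,220,306,258),(345,195,385,245),.07),'dome':((342,225,378,262),(350,143,382,190),.095),'slim':((420,228,470,258),(350,80,380,140),.145)}
for i,(u,v,uu,vv) in enumerate([(270,148,266,240),(311,146,268,205),(351,143,271,174),(392,141,273,147)]):
    W['c%d'%i]=((u-18,v-18,u+18,v+18),(uu-19,vv-15,uu+19,vv+15),.022)
P={}
for k,(a,b,z) in W.items():
    ca,sa=grey('top0',a);cb,sb=grey('side0',b)
    p=tri([ray(t,*ca),ray(s,*cb)]); P[k]=p
    print(k,ca.round(1),sa[2:],cb.round(1),sb[2:],'tri',p.round(4),'top',onz(t,*ca,z)[:2].round(4),'side',onz(s,*cb,z)[:2].round(4))
E
```

```text
big [206.2 242.5] [18, 20, 264] [374.4 268.6] [25, 20, 356] tri [0.4419 0.2332 0.1176] top [0.4416 0.2327] side [0.4427 0.2345]
jar [286.5 238.7] [24, 25, 483] [364.8 212.8] [26, 21, 420] tri [0.4445 0.0821 0.0676] top [0.4443 0.082 ] side [0.4452 0.0838]
dome [360.9 242.5] [12, 12, 111] [367.  151.5] [13, 8, 80] tri [ 0.4343 -0.0669  0.0909] top [ 0.4344 -0.0664] side [ 0.4351 -0.0626]
slim [451.  243.5] [11, 14, 108] [366.4  86.4] [8, 4, 29] tri [ 0.4317 -0.2277  0.1439] top [ 0.4312 -0.2272] side [ 0.4325 -0.2262]
c0 [269.2 148.1] [21, 21, 330] [265.1 239.1] [23, 19, 351] tri [0.6422 0.1199 0.0217] top [0.6418 0.1199] side [0.6426 0.12  ]
c1 [310.1 145.6] [21, 20, 328] [267.8 204. ] [21, 17, 280] tri [0.646  0.03   0.0216] top [0.6455 0.03  ] side [0.6464 0.0302]
c2 [351.1 143.1] [21, 21, 335] [270.2 173.3] [20, 15, 226] tri [ 0.6497 -0.0602  0.0215] top [ 0.649  -0.0601] side [ 0.6502 -0.0599]
c3 [392.1 140.6] [21, 20, 327] [272.3 146.2] [18, 13, 186] tri [ 0.6533 -0.1502  0.0219] top [ 0.6526 -0.1501] side [ 0.6539 -0.1503]
```

Triangulated heights agree with the text (118, 68, 91 and 144 mm for the tops, 22 mm for the coasters). Now I move towards slim.

Request:
carry_out(plan=[{"dx": 38, "dy": -15, "dz": 0, "twist": -7, "fingers": -1}, {"dx": 76, "dy": -30, "dz": 0, "twist": -14, "fingers": -1}, {"dx": 114, "dy": -45, "dz": 0, "twist": -21, "fingers": -1}, {"dx": 152, "dy": -60, "dz": 0, "twist": -28, "fingers": -1}, {"dx": 190, "dy": -76, "dz": 0, "twist": -35, "fingers": -1}])

```text
clock: 0.67
eef_pos: [0.3425, -0.3136, 0.2313]
tool_rot: [0.873, 0.488, 0.0, 0.0]
ft_force: [0.0, -1.6, -0.1]
grip_width: 0.0854
grasp_force: 0.0
```

Request:
carry_out(plan=[{"dx": 0, "dy": 0, "dz": 0, "twist": -7, "fingers": -1}, {"dx": 0, "dy": 0, "dz": 0, "twist": -14, "fingers": -1}, {"dx": 0, "dy": 0, "dz": 0, "twist": -21, "fingers": -1}, {"dx": 0, "dy": 0, "dz": 0, "twist": -28, "fingers": -1}, {"dx": 0, "dy": 0, "dz": 0, "twist": -32, "fingers": -1}])

```text
clock: 1.08
eef_pos: [0.3418, -0.3145, 0.2312]
tool_rot: [0.704, 0.71, -0.0, -0.0]
ft_force: [0.2, -0.2, -0.4]
grip_width: 0.0852
grasp_force: 0.0
```

Request:
carry_out(plan=[{"dx": 18, "dy": 18, "dz": 0, "twist": 0, "fingers": -1}, {"dx": 40, "dy": 41, "dz": 0, "twist": 0, "fingers": -1}, {"dx": 64, "dy": 66, "dz": 0, "twist": 0, "fingers": -1}, {"dx": 87, "dy": 90, "dz": 0, "twist": 0, "fingers": -1}, {"dx": 87, "dy": 90, "dz": 0, "twist": 0, "fingers": -1}])

```text
clock: 1.5
eef_pos: [0.4347, -0.2242, 0.2311]
tool_rot: [0.704, 0.71, 0.001, 0.0]
ft_force: [-0.0, -0.3, 0.4]
grip_width: 0.0854
grasp_force: 0.0
```

```bash
python3 - <<'E'
from h import *
c=shot('wrist','w1'); o=bot.get_obs(); print(o['eef_pos'],o['tool_rot'],c['eye'],c['attitude'])
for p in [(.4315,-.2275,.145),(.4315,-.2275,.0),(.434,-.0665,.095),(.434,-.0665,0),(.4443,.0825,.07),(.653,-.15,.022),(.65,-.06,.022)]: print(p,proj(c,p).round(1))
E
```

```text
[ 0.43290261 -0.22573379  0.23099299] [ 7.04167768e-01  7.10033614e-01  5.86595923e-05 -1.35761239e-04] [ 0.43459013 -0.15841616  0.37453614] [0.99138626 0.00380046 0.00151102 0.13090666]
(0.4315, -0.2275, 0.145) [313.5 208.3]
(0.4315, -0.2275, 0.0) [315.1 176.8]
(0.434, -0.0665, 0.095) [317.9  12.5]
(0.434, -0.0665, 0) [317.9  42.5]
(0.4443, 0.0825, 0.07) [ 332.  -184.6]
(0.653, -0.15, 0.022) [501.9 117.2]
(0.65, -0.06, 0.022) [513.4  32.4]
```

View pics/w1.png

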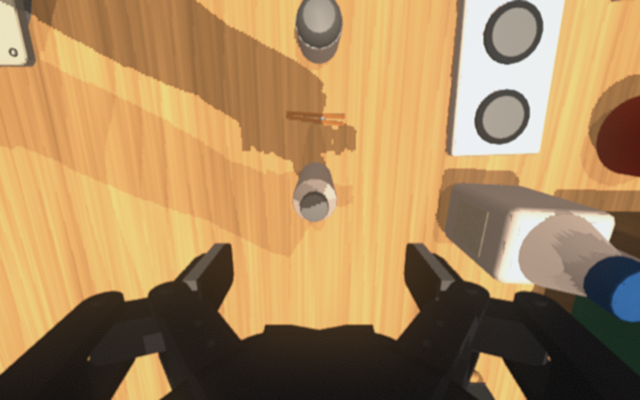

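In the wrist view slim's cap is at (315,206), against a prediction of (313.5,208). Coasters c3 (502,117) and c2 (513,32) match well, and the TCP is above slim, so I descend and grasp.

Request:
carry_out(plan=[{"dx": 0, "dy": -1, "dz": 25, "fingers": -1, "twist": 0}, {"dx": 0, "dy": -1, "dz": 60, "fingers": -1, "twist": 0}, {"dx": 0, "dy": -1, "dz": 95, "fingers": -1, "twist": 0}, {"dx": 0, "dy": -1, "dz": 125, "fingers": -1, "twist": 0}, {"dx": 0, "dy": -1, "dz": 147, "fingers": -1, "twist": 0}])

```text
clock: 1.97
eef_pos: [0.4279, -0.2276, 0.0817]
tool_rot: [0.706, 0.708, -0.001, -0.002]
ft_force: [0.0, -0.2, 0.1]
grip_width: 0.0848
grasp_force: 0.0
```

Request:
carry_out(plan=[{"dx": 0, "dy": 0, "dz": 0, "fingers": -1, "twist": 0}, {"dx": 0, "dy": 0, "dz": 0, "fingers": -0.5, "twist": 0}, {"dx": 0, "dy": 0, "dz": 0, "fingers": 0, "twist": 0}, {"dx": 0, "dy": 0, "dz": 0, "fingers": 0.3, "twist": 0}, {"dx": 0, "dy": 0, "dz": 0, "fingers": 0.4, "twist": 0}])

```text
clock: 2.38
eef_pos: [0.4317, -0.2287, 0.0866]
tool_rot: [0.706, 0.708, 0.0, 0.002]
ft_force: [-1.0, -0.1, 4.8]
grip_width: 0.0405
grasp_force: 60.3
```

Request:
carry_out(plan=[{"dx": 0, "dy": 0, "dz": 0, "fingers": 0.5, "twist": 0}, {"dx": 0, "dy": 0, "dz": 0, "fingers": 0.5, "twist": 0}, {"dx": 0, "dy": 0, "dz": -5, "fingers": 0.5, "twist": 0}, {"dx": 0, "dy": 0, "dz": -15, "fingers": 0.5, "twist": 0}, {"dx": 0, "dy": 0, "dz": -15, "fingers": 0.5, "twist": 0}])

```text
clock: 2.8
eef_pos: [0.4315, -0.2282, 0.1015]
tool_rot: [0.706, 0.708, 0.001, 0.002]
ft_force: [0.2, -0.4, -1.7]
grip_width: 0.0406
grasp_force: 60.8
```

```bash
python3 - <<'E'
from h import *
c=shot('side','s1');o=bot.get_obs(); print(o['eef_pos'],o['tool_rot'],o['ft_force'],o['grip_width'],o['grasp_force'])
a=c['image'][40:200,270:460,::-1]; cv2.imwrite('pics/s1c.png',cv2.resize(a,None,fx=3,fy=3))
E
```

```text
[ 0.43138907 -0.22807761  0.10079164] [7.05858091e-01 7.08351696e-01 4.72963691e-04 1.41645488e-03] [-0.21479975 -0.99265546 -2.05422028] 0.04023867459572879 60.763255334459245
```

View pics/s1c.png

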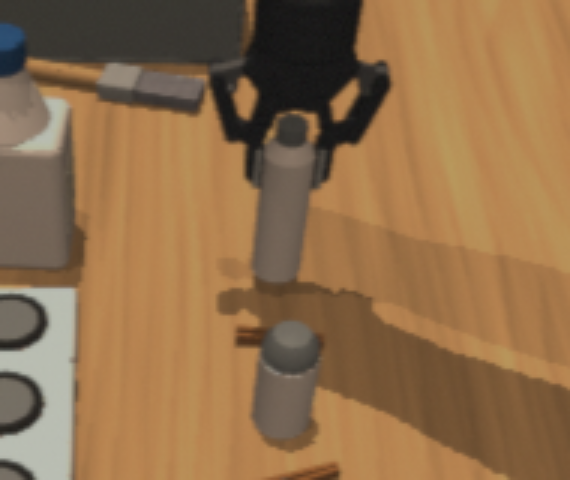

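Slim hangs upright in the grip, its cap at about (367,83) in the side view. I lift it and carry it to c3, moving away from the jug in y first.

Request:
carry_out(plan=[{"dx": 10, "dy": 0, "dz": -15, "fingers": 0.5, "twist": 0}, {"dx": 30, "dy": 0, "dz": -35, "fingers": 0.5, "twist": 0}, {"dx": 53, "dy": 10, "dz": -50, "fingers": 0.5, "twist": 0}, {"dx": 70, "dy": 27, "dz": -50, "fingers": 0.5, "twist": 0}, {"dx": 78, "dy": 52, "dz": -50, "fingers": 0.5, "twist": 0}])

```text
clock: 3.27
eef_pos: [0.4816, -0.1477, 0.1506]
tool_rot: [0.706, 0.709, 0.0, 0.0]
ft_force: [-0.5, -0.3, -1.5]
grip_width: 0.0404
grasp_force: 61.0
```

Request:
carry_out(plan=[{"dx": 0, "dy": 33, "dz": 0, "fingers": 0.5, "twist": 0}, {"dx": 0, "dy": 68, "dz": 0, "fingers": 0.5, "twist": 0}, {"dx": 0, "dy": 103, "dz": 0, "fingers": 0.5, "twist": 0}, {"dx": 0, "dy": 134, "dz": 0, "fingers": 0.5, "twist": 0}, {"dx": 0, "dy": 158, "dz": 0, "fingers": 0.5, "twist": 0}])

```text
clock: 3.68
eef_pos: [0.6423, -0.1484, 0.1485]
tool_rot: [0.706, 0.709, 0.0, 0.0]
ft_force: [0.6, 0.4, -1.6]
grip_width: 0.0409
grasp_force: 61.1
```

Request:
carry_out(plan=[{"dx": 0, "dy": 12, "dz": 0, "fingers": 0.5, "twist": 0}, {"dx": 0, "dy": 12, "dz": 5, "fingers": 0.5, "twist": 0}, {"dx": 0, "dy": 12, "dz": 15, "fingers": 0.5, "twist": 0}, {"dx": 0, "dy": 12, "dz": 25, "fingers": 0.5, "twist": 0}, {"dx": 0, "dy": 12, "dz": 25, "fingers": 0.5, "twist": 0}])

```text
clock: 4.1
eef_pos: [0.6489, -0.1485, 0.1205]
tool_rot: [0.706, 0.708, -0.002, -0.003]
ft_force: [-0.2, 0.1, -3.0]
grip_width: 0.0409
grasp_force: 61.3
```

```bash
python3 - <<'E'
from h import *
c=shot('side','s2');t=shot('top','t2');shot('wrist','w2');o=bot.get_obs(); print(o['eef_pos'],o['tool_rot'],o['ft_force'],o['grip_width'],o['grasp_force'])
a=c['image'][60:180,220:340,::-1];b=t['image'][80:200,330:450,::-1]; cv2.imwrite('pics/p2.png',np.hstack([cv2.resize(q,None,fx=3.3,fy=3.3,interpolation=cv2.INTER_CUBIC) for q in (a,b)]))
p=o['eef_pos']; base=p[2]-.0858
for z in (0,.12,.145): print(proj(c,[p[0],p[1],base+z]),proj(t,[p[0],p[1],base+z]))
E
```

```text
[ 0.65107543 -0.14894495  0.12412216] [ 7.06059451e-01  7.08152317e-01 -3.21672387e-04 -4.93684657e-04] [ 0.8837488 -0.0392934 -1.751399 ] 0.04067479941786656 61.275452161207795
[272.89975327 141.61314098] [393.01923968 139.70047251]
[268.48496153 100.75717086] [405.83696148 125.62888747]
[267.44079511  91.09410302] [409.04020717 122.11229186]
```

View pics/p2.png

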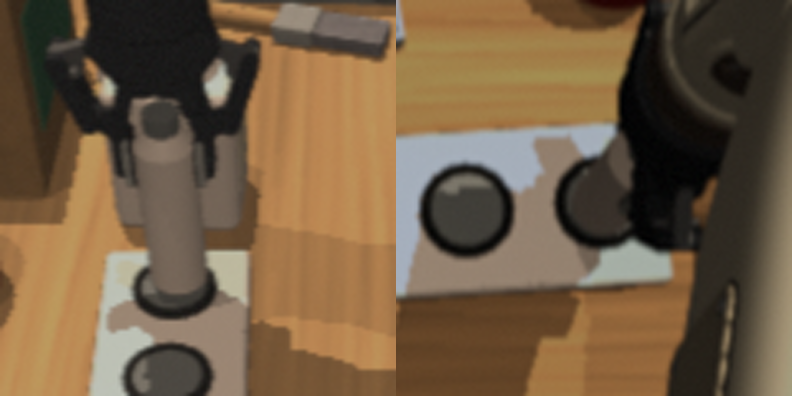

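Slim hangs over the jug-side coaster. In the side view its foot is at about (274,148) and the coaster at about (273,147). Next I measure its offset from the TCP with the wrist camera.

```bash
python3 - <<'E'
from h import *
c=camera('wrist');o=bot.get_obs();p=o['eef_pos'];print(p)
base=p[2]-.0858
top=[p[0],p[1],base+.145]; print('cap pred',proj(c,top),proj(c,[p[0],p[1],base]), 'c2',proj(c,[.6495,-.0601,.022]),proj(c,[.6457,.03,.022]))
img=cv2.cvtColor(c['image'],cv2.COLOR_RGB2HSV)
u,v=proj(c,top).astype(int)
for dv in range(-70,50,5): 
    print(v+dv,[int(img[v+dv,u+du,2]) for du in range(-50,51,10)]) if 0<=v+dv<400 else 0
E
python3 -c "
import cv2;a=cv2.imread('pics/w2.png');cv2.imwrite('pics/w2b.png',a)"
```

```text
[ 0.65163411 -0.14905719  0.12475992]
cap pred [317.93218687 322.49602882] [318.42927342 204.8333826 ] c2 [315.97549032  93.29547548] [310.64708528 -38.53259042]
252 [93, 111, 157, 160, 161, 162, 161, 161, 158, 132, 53]
257 [68, 131, 157, 160, 161, 163, 160, 160, 158, 158, 47]
262 [47, 157, 154, 158, 161, 160, 161, 159, 156, 153, 46]
267 [50, 150, 156, 158, 156, 123, 154, 157, 155, 152, 43]
272 [46, 150, 154, 159, 64, 64, 63, 113, 152, 152, 44]
277 [45, 148, 152, 65, 63, 63, 64, 62, 154, 148, 39]
282 [44, 145, 151, 61, 62, 64, 63, 61, 105, 147, 36]
287 [45, 144, 147, 61, 67, 77, 72, 63, 61, 144, 39]
292 [43, 140, 97, 65, 86, 85, 85, 83, 57, 140, 35]
297 [41, 121, 62, 84, 84, 84, 84, 84, 61, 137, 37]
302 [38, 114, 56, 82, 82, 82, 82, 83, 83, 123, 31]
307 [37, 115, 73, 83, 82, 83, 83, 82, 81, 122, 36]
312 [83, 116, 81, 82, 81, 82, 83, 83, 82, 122, 95]
317 [67, 118, 80, 82, 81, 84, 84, 81, 83, 121, 122]
322 [34, 120, 81, 81, 81, 81, 81, 82, 82, 121, 120]
327 [27, 25, 24, 28, 56, 79, 66, 32, 26, 25, 25]
332 [28, 25, 26, 25, 24, 23, 25, 24, 28, 25, 24]
337 [25, 24, 26, 26, 26, 25, 25, 24, 26, 24, 28]
342 [25, 23, 22, 24, 24, 27, 25, 24, 22, 24, 21]
347 [21, 26, 24, 25, 26, 23, 25, 24, 26, 26, 18]
352 [23, 23, 22, 24, 22, 23, 23, 23, 19, 20, 21]
357 [23, 23, 23, 25, 23, 23, 23, 25, 18, 23, 25]
362 [23, 23, 23, 24, 25, 20, 22, 24, 20, 25, 17]
367 [22, 22, 22, 25, 24, 22, 22, 25, 25, 21, 21]
```

View pics/w2b.png

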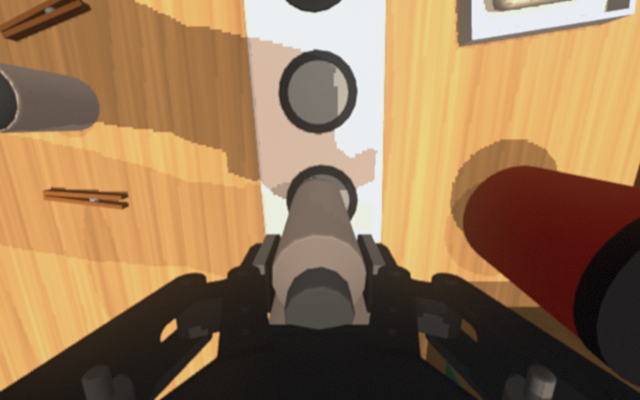

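The wrist view shows slim in the fingers, the cap's front edge at row 287 and the foot's front edge at about (318,180). Coaster c3's rear arc is at row 166 and c2 is centred at (318,92), slightly right of the predicted 316.

```bash
python3 - <<'E'
from h import *
c=camera('wrist');p=bot.get_obs()['eef_pos'];b=p[2]-.0858
for d in (0,.002,.004): print(d,'capfront',proj(c,[p[0],p[1]+d+.0125,b+.145]),'shoulder',proj(c,[p[0],p[1]+d+.021,b+.12]),'foot',proj(c,[p[0],p[1]+d+.021,b]))
print('c3 back',proj(c,[.653,-.15+.032,.022]),'c2',proj(c,[.6495,-.06,.022]))
g=cv2.cvtColor(c['image'],cv2.COLOR_RGB2GRAY)
print(g[155:300:1,318].tolist())
print('row92',g[92,270:365].tolist(),'row200',g[225,270:365].tolist())
E
```

```text
0 capfront [317.69718132 289.74336083] shoulder [317.85312398 236.80147251] foot [318.10890099 179.86404579]
0.002 capfront [317.7022943  284.39340166] shoulder [317.85797384 232.22219571] foot [318.11190576 177.44235542]
0.004 capfront [317.70746422 278.98385462] shoulder [317.86286749 227.6015739 ] foot [318.11492409 175.0097387 ]
c3 back [319.25605973 164.47431036] c2 [315.09983243  93.07662742]
[191, 193, 193, 192, 192, 192, 194, 189, 166, 118, 71, 54, 55, 56, 54, 54, 53, 57, 73, 100, 110, 112, 108, 100, 100, 108, 113, 114, 115, 114, 114, 115, 116, 116, 115, 115, 116, 114, 115, 115, 115, 114, 115, 115, 115, 115, 114, 113, 111, 112, 112, 112, 111, 111, 112, 111, 111, 113, 112, 110, 110, 113, 111, 110, 111, 111, 109, 111, 110, 110, 110, 109, 111, 111, 110, 110, 110, 112, 115, 124, 136, 150, 151, 147, 145, 144, 145, 145, 145, 146, 144, 144, 145, 144, 144, 144, 144, 145, 145, 146, 144, 144, 143, 144, 145, 145, 144, 143, 145, 144, 146, 135, 106, 70, 58, 61, 59, 60, 62, 61, 59, 60, 60, 60, 61, 61, 62, 59, 60, 62, 63, 67, 75, 83, 86, 84, 82, 81, 83, 80, 81, 80, 81, 79, 82]
row92 [191, 1
[... 233 characters left out ...]
 120, 120, 121, 120, 121, 121, 120, 121, 121, 122, 121, 122, 122, 121, 123, 143, 173, 185, 185, 185, 184, 184, 186, 185, 177, 142, 96, 68, 68, 68, 67, 68, 68, 74, 124, 197, 235, 239, 238, 237, 238, 237, 237, 238, 238] row200 [235, 235, 235, 234, 235, 234, 234, 235, 235, 234, 234, 235, 236, 233, 206, 143, 105, 103, 105, 107, 107, 108, 109, 109, 109, 110, 109, 110, 111, 110, 109, 111, 110, 109, 111, 111, 109, 109, 111, 112, 110, 110, 111, 112, 110, 110, 111, 111, 110, 110, 110, 110, 111, 111, 111, 110, 110, 110, 110, 109, 110, 109, 111, 111, 110, 112, 110, 108, 110, 109, 108, 109, 110, 108, 109, 110, 112, 111, 109, 106, 125, 177, 228, 236, 236, 235, 235, 235, 235, 235, 235, 235, 236, 235, 235]
```

Request:
carry_out(plan=[{"dx": -1, "dy": 1, "dz": 4, "fingers": 0.5, "twist": 0}, {"dx": -2, "dy": 1.5, "dz": 9, "fingers": 0.5, "twist": 0}, {"dx": -2, "dy": 1.5, "dz": 13, "fingers": 0.5, "twist": 0}, {"dx": -2, "dy": 1.5, "dz": 16, "fingers": 0.5, "twist": 0}, {"dx": -2, "dy": 1.5, "dz": 16, "fingers": 0.5, "twist": 0}])

```text
clock: 4.77
eef_pos: [0.6534, -0.151, 0.1087]
tool_rot: [0.706, 0.708, -0.0, 0.0]
ft_force: [-1.0, -0.2, 2.3]
grip_width: 0.0406
grasp_force: 61.7
```

Request:
carry_out(plan=[{"dx": 0, "dy": 0, "dz": 0, "fingers": 0.5, "twist": 0}, {"dx": 0, "dy": 0, "dz": 0, "fingers": 0.5, "twist": 0}, {"dx": 0, "dy": 0, "dz": 0, "fingers": 0.5, "twist": 0}, {"dx": 0, "dy": 0, "dz": 0, "fingers": 0.5, "twist": 0}, {"dx": 0, "dy": 0, "dz": 0, "fingers": 0.5, "twist": 0}])

```text
clock: 5.18
eef_pos: [0.6535, -0.1509, 0.1087]
tool_rot: [0.706, 0.708, -0.0, 0.0]
ft_force: [-2.2, -0.1, 5.3]
grip_width: 0.0407
grasp_force: 62.0
```

Slim is in light contact with the coaster; release slowly and rise.

Request:
carry_out(plan=[{"dx": 0, "dy": 0, "dz": 0, "fingers": 0, "twist": 0}, {"dx": 0, "dy": 0, "dz": 0, "fingers": -0.3, "twist": 0}, {"dx": 0, "dy": 0, "dz": 0, "fingers": -0.7, "twist": 0}, {"dx": 0, "dy": 0, "dz": 0, "fingers": -1, "twist": 0}, {"dx": 0, "dy": 0, "dz": 0, "fingers": -1, "twist": 0}])

```text
clock: 5.6
eef_pos: [0.6537, -0.1508, 0.108]
tool_rot: [0.706, 0.708, 0.0, -0.0]
ft_force: [0.3, 1.0, 0.3]
grip_width: 0.0855
grasp_force: 0.0
```

Request:
carry_out(plan=[{"dx": 0, "dy": 0, "dz": 0, "fingers": -1, "twist": 0}, {"dx": 0, "dy": 0, "dz": -15, "fingers": -1, "twist": 0}, {"dx": 0, "dy": 0, "dz": -45, "fingers": -1, "twist": 0}, {"dx": 0, "dy": 0, "dz": -80, "fingers": -1, "twist": 0}, {"dx": 0, "dy": 0, "dz": -110, "fingers": -1, "twist": 0}])

```text
clock: 6.02
eef_pos: [0.6535, -0.1508, 0.2198]
tool_rot: [0.706, 0.708, 0.0, -0.0]
ft_force: [0.7, 0.1, 0.0]
grip_width: 0.0853
grasp_force: 0.0
```

Request:
carry_out(plan=[{"dx": 0, "dy": -25, "dz": 0, "fingers": -1, "twist": 0}, {"dx": 8, "dy": -60, "dz": 0, "fingers": -1, "twist": 0}, {"dx": 25, "dy": -95, "dz": 0, "fingers": -1, "twist": 0}, {"dx": 45, "dy": -130, "dz": 0, "fingers": -1, "twist": 0}, {"dx": 65, "dy": -165, "dz": 0, "fingers": -1, "twist": 0}])

```text
clock: 6.43
eef_pos: [0.4867, -0.086, 0.2182]
tool_rot: [0.706, 0.708, 0.0, 0.0]
ft_force: [-0.6, 1.2, 1.9]
grip_width: 0.0853
grasp_force: 0.0
```

Request:
carry_out(plan=[{"dx": 12, "dy": -32, "dz": 0, "fingers": -1, "twist": 0}, {"dx": 20, "dy": -54, "dz": 0, "fingers": -1, "twist": 0}, {"dx": 20, "dy": -54, "dz": 0, "fingers": -1, "twist": 0}, {"dx": 20, "dy": -54, "dz": 0, "fingers": -1, "twist": 0}, {"dx": 20, "dy": -54, "dz": 0, "fingers": -1, "twist": 0}])

```text
clock: 6.85
eef_pos: [0.4352, -0.0668, 0.2189]
tool_rot: [0.706, 0.708, 0.001, 0.001]
ft_force: [0.3, -0.7, -1.0]
grip_width: 0.0854
grasp_force: 0.0
```

```bash
python3 - <<'E'
from h import *
c=shot('wrist','w3');o=bot.get_obs();print(o['eef_pos'],o['tool_rot'])
print(proj(c,[.4345,-.0665,.095]),proj(c,[.4345,-.0665,0]),proj(c,[.4345,-.0665+.023,0]),proj(c,[.4345,-.0665+.023,.072]))
t=shot('top','t3');s=shot('side','s3')
a=cv2.resize(c['image'][100:300,220:420,::-1],(400,400));b=cv2.resize(s['image'][70:190,220:340,::-1],(400,400),interpolation=cv2.INTER_CUBIC)
cv2.imwrite('pics/p3.png',np.hstack([a,b]))
E
```

```text
[ 0.43548254 -0.06688283  0.21868247] [7.05973944e-01 7.08237314e-01 4.74004665e-04 6.86839289e-04]
[316.66802583 193.19940749] [316.94550146 175.49454603] [316.95672755 157.51051725] [316.76079245 165.89316961]
```

View pics/p3.png

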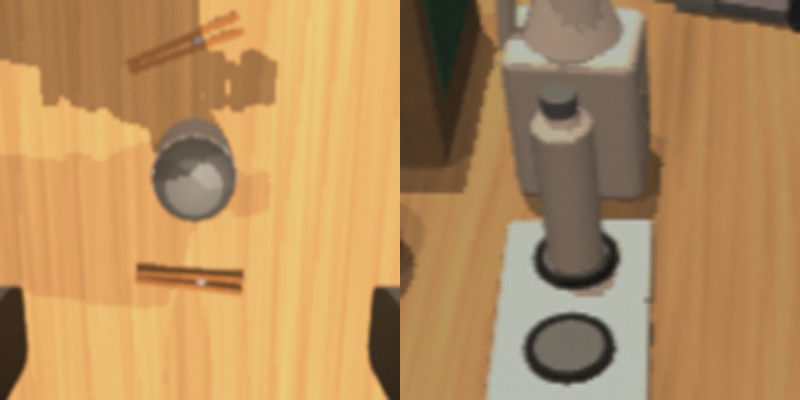

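Slim stands centred on its coaster. Dome is at about (317,177) in the wrist view, within about 1 mm of the prediction. Descend and grasp.

Request:
carry_out(plan=[{"dx": 0, "dy": -1, "dz": 30, "fingers": -1, "twist": 0}, {"dx": 0, "dy": -1, "dz": 70, "fingers": -1, "twist": 0}, {"dx": 0, "dy": -1, "dz": 110, "fingers": -1, "twist": 0}, {"dx": 0, "dy": -1, "dz": 150, "fingers": -1, "twist": 0}, {"dx": 0, "dy": -1, "dz": 178, "fingers": -1, "twist": 0}])

```text
clock: 7.42
eef_pos: [0.4322, -0.0667, 0.037]
tool_rot: [0.706, 0.708, -0.001, -0.001]
ft_force: [0.4, 0.9, -0.7]
grip_width: 0.0852
grasp_force: 0.0
```

Request:
carry_out(plan=[{"dx": 0, "dy": 0, "dz": 10, "fingers": -1, "twist": 0}, {"dx": 0, "dy": 0, "dz": 10, "fingers": -1, "twist": 0}, {"dx": 0, "dy": 0, "dz": 10, "fingers": -0.3, "twist": 0}, {"dx": 0, "dy": 0, "dz": 10, "fingers": 0.2, "twist": 0}, {"dx": 0, "dy": 0, "dz": 10, "fingers": 0.5, "twist": 0}])

```text
clock: 7.83
eef_pos: [0.435, -0.0669, 0.0316]
tool_rot: [0.706, 0.708, 0.001, 0.001]
ft_force: [0.3, -0.4, -0.3]
grip_width: 0.0519
grasp_force: 0.0
```

Request:
carry_out(plan=[{"dx": 0, "dy": 0, "dz": 0, "fingers": 0.5, "twist": 0}, {"dx": 0, "dy": 0, "dz": 0, "fingers": 0.5, "twist": 0}, {"dx": 0, "dy": 0, "dz": 0, "fingers": 0.5, "twist": 0}, {"dx": 0, "dy": 0, "dz": 0, "fingers": 0.5, "twist": 0}, {"dx": 0, "dy": 0, "dz": 0, "fingers": 0.5, "twist": 0}])

```text
clock: 8.25
eef_pos: [0.4348, -0.0669, 0.0319]
tool_rot: [0.706, 0.708, 0.001, 0.002]
ft_force: [-0.3, -1.3, 7.0]
grip_width: 0.0448
grasp_force: 61.3
```

Request:
carry_out(plan=[{"dx": 0, "dy": 0, "dz": -10, "fingers": 0.5, "twist": 0}, {"dx": 0, "dy": 8, "dz": -30, "fingers": 0.5, "twist": 0}, {"dx": 0, "dy": 25, "dz": -50, "fingers": 0.5, "twist": 0}, {"dx": 10, "dy": 52, "dz": -60, "fingers": 0.5, "twist": 0}, {"dx": 25, "dy": 85, "dz": -60, "fingers": 0.5, "twist": 0}])

```text
clock: 8.67
eef_pos: [0.5198, -0.0422, 0.0936]
tool_rot: [0.707, 0.707, 0.001, 0.002]
ft_force: [0.9, -0.6, -1.2]
grip_width: 0.0442
grasp_force: 61.5
```

Request:
carry_out(plan=[{"dx": 22, "dy": 33, "dz": 0, "fingers": 0.5, "twist": 0}, {"dx": 44, "dy": 66, "dz": 0, "fingers": 0.5, "twist": 0}, {"dx": 60, "dy": 98, "dz": 0, "fingers": 0.5, "twist": 0}, {"dx": 70, "dy": 118, "dz": 0, "fingers": 0.5, "twist": 0}, {"dx": 72, "dy": 126, "dz": 5, "fingers": 0.5, "twist": 0}])

```text
clock: 9.08
eef_pos: [0.6478, 0.0337, 0.0862]
tool_rot: [0.705, 0.709, 0.002, 0.001]
ft_force: [0.5, 0.6, -0.3]
grip_width: 0.0446
grasp_force: 61.6
```

Request:
carry_out(plan=[{"dx": 0, "dy": 0, "dz": 8, "fingers": 0.5, "twist": 0}, {"dx": 0, "dy": 0, "dz": 16, "fingers": 0.5, "twist": 0}, {"dx": 0, "dy": 0, "dz": 22, "fingers": 0.5, "twist": 0}, {"dx": 0, "dy": 0, "dz": 22, "fingers": 0.5, "twist": 0}, {"dx": 0, "dy": 0, "dz": 22, "fingers": 0.5, "twist": 0}])

```text
clock: 9.5
eef_pos: [0.6422, 0.0302, 0.0625]
tool_rot: [0.706, 0.708, -0.001, -0.001]
ft_force: [-0.2, 0.0, -1.1]
grip_width: 0.0445
grasp_force: 61.6
```

```bash
python3 - <<'E'
from h import *
c=shot('wrist','w4');o=bot.get_obs();p=o['eef_pos'];b=p[2]-.0319;print(p,o['ft_force'],o['grip_width'])
for d in (-.002,0,.002): print(d,'foot',proj(c,[p[0],p[1]+d+.023,b]),'shoulder',proj(c,[p[0],p[1]+d+.023,b+.072]))
print('c1 back',proj(c,[.6457,.030+.032,.022]),'c0',proj(c,[.642,.12,.022]))
g=cv2.cvtColor(c['image'],cv2.COLOR_RGB2GRAY)
print(g[140:270,318].tolist()); print(g[92,265:370].tolist())
E
```

```text
[0.64301051 0.03035481 0.06331386] [ 0.4822732  -0.60623892 -1.72208709] 0.04448445642144754
-0.002 foot [318.85471419 196.26327853] shoulder [318.61199416 242.65287343]
0 foot [318.85831176 193.18162387] shoulder [318.61671072 237.84590076]
0.002 foot [318.86193034 190.08198076] shoulder [318.62147227 232.99306909]
c1 back [323.01435799 176.86791161] c0 [317.31883206  81.43137945]
[198, 196, 197, 197, 196, 197, 195, 196, 197, 196, 196, 198, 196, 196, 197, 195, 195, 196, 196, 196, 197, 196, 196, 195, 197, 197, 197, 196, 195, 196, 196, 195, 197, 197, 194, 173, 132, 85, 56, 53, 53, 55, 54, 54, 54, 54, 53, 51, 58, 78, 100, 109, 110, 106, 97, 100, 107, 113, 112, 113, 111, 112, 112, 113, 113, 114, 113, 112, 110, 110, 109, 110, 110, 110, 110, 109, 110, 109, 110, 109, 109, 109, 109, 109, 108, 109, 109, 109, 108, 107, 109, 108, 108, 108, 108, 108, 108, 113, 117, 126, 137, 129, 100, 71, 63, 65, 65, 64, 65, 65, 68, 66, 68, 67, 68, 67, 67, 68, 68, 68, 68, 68, 68, 69, 68, 68, 70, 69, 70, 69]
[197, 175, 119, 61, 43, 45, 46, 46, 45, 45, 47, 44, 44, 50, 68, 99, 113, 115, 116, 115, 116, 116, 117, 114, 115, 116, 116, 116, 115, 117, 117, 116, 116, 116, 117, 116, 117, 118, 117, 117, 116, 116, 117, 117, 118, 116, 117, 118, 116, 119, 116, 117, 117, 119, 117, 119, 119, 119, 119, 119, 118, 118, 119, 118, 119, 120, 119, 121, 119, 120, 121, 119, 120, 120, 121, 142, 173, 184, 185, 183, 184, 182, 183, 183, 182, 184, 184, 183, 185, 185, 178, 152, 103, 68, 65, 67, 67, 70, 68, 68, 68, 68, 65, 81, 149]
```

Request:
carry_out(plan=[{"dx": 0.5, "dy": 1.5, "dz": 2, "fingers": 0.5, "twist": 0}, {"dx": 0.5, "dy": 2.5, "dz": 5, "fingers": 0.5, "twist": 0}, {"dx": 0.5, "dy": 2.5, "dz": 8, "fingers": 0.5, "twist": 0}, {"dx": 0.5, "dy": 2.5, "dz": 9.5, "fingers": 0.5, "twist": 0}, {"dx": 0.5, "dy": 2.5, "dz": 9.5, "fingers": 0.5, "twist": 0}])

```text
clock: 9.97
eef_pos: [0.6466, 0.0316, 0.0541]
tool_rot: [0.706, 0.708, 0.0, 0.0]
ft_force: [-0.4, 0.3, 1.4]
grip_width: 0.0446
grasp_force: 61.7
```

Request:
carry_out(plan=[{"dx": 0, "dy": 0, "dz": 0, "fingers": 0.5, "twist": 0}, {"dx": 0, "dy": 0, "dz": 0, "fingers": 0.5, "twist": 0}, {"dx": 0, "dy": 0, "dz": 0, "fingers": 0.5, "twist": 0}, {"dx": 0, "dy": 0, "dz": 0, "fingers": 0.5, "twist": 0}, {"dx": 0, "dy": 0, "dz": 0, "fingers": 0.5, "twist": 0}])

```text
clock: 10.38
eef_pos: [0.6466, 0.0316, 0.0541]
tool_rot: [0.706, 0.708, 0.0, 0.0]
ft_force: [-1.9, 0.3, 2.1]
grip_width: 0.045
grasp_force: 61.7
```

Request:
carry_out(plan=[{"dx": 0, "dy": 0, "dz": 0, "fingers": 0, "twist": 0}, {"dx": 0, "dy": 0, "dz": 0, "fingers": -0.3, "twist": 0}, {"dx": 0, "dy": 0, "dz": 0, "fingers": -0.7, "twist": 0}, {"dx": 0, "dy": 0, "dz": 0, "fingers": -1, "twist": 0}, {"dx": 0, "dy": 0, "dz": 0, "fingers": -1, "twist": 0}])

```text
clock: 10.8
eef_pos: [0.6464, 0.0317, 0.0536]
tool_rot: [0.706, 0.708, -0.0, -0.0]
ft_force: [0.5, -0.5, 0.4]
grip_width: 0.0855
grasp_force: 0.0
```

Request:
carry_out(plan=[{"dx": 0, "dy": 0, "dz": 0, "fingers": -1, "twist": 0}, {"dx": 0, "dy": 0, "dz": -20, "fingers": -1, "twist": 0}, {"dx": 0, "dy": 0, "dz": -55, "fingers": -1, "twist": 0}, {"dx": 0, "dy": 0, "dz": -95, "fingers": -1, "twist": 0}, {"dx": 5, "dy": -20, "dz": -125, "fingers": -1, "twist": 0}])

```text
clock: 11.22
eef_pos: [0.6294, 0.0359, 0.1811]
tool_rot: [0.706, 0.708, 0.002, 0.002]
ft_force: [0.7, 0.1, 1.5]
grip_width: 0.0853
grasp_force: 0.0
```

Request:
carry_out(plan=[{"dx": 10, "dy": -36, "dz": 0, "fingers": -1, "twist": 0}, {"dx": 20, "dy": -72, "dz": 0, "fingers": -1, "twist": 0}, {"dx": 30, "dy": -108, "dz": 0, "fingers": -1, "twist": 0}, {"dx": 39, "dy": -144, "dz": 0, "fingers": -1, "twist": 0}, {"dx": 46, "dy": -172, "dz": 0, "fingers": -1, "twist": 0}])

```text
clock: 11.63
eef_pos: [0.4514, 0.0823, 0.1788]
tool_rot: [0.706, 0.708, -0.0, -0.0]
ft_force: [0.3, -0.2, 0.4]
grip_width: 0.0856
grasp_force: 0.0
```

Request:
carry_out(plan=[{"dx": 0, "dy": -9, "dz": 0, "fingers": -1, "twist": 0}, {"dx": 0, "dy": -9, "dz": 0, "fingers": -1, "twist": 0}, {"dx": 0, "dy": -9, "dz": 0, "fingers": -1, "twist": 0}, {"dx": 0, "dy": -9, "dz": 0, "fingers": -1, "twist": 0}, {"dx": 0, "dy": -9, "dz": 0, "fingers": -1, "twist": 0}])

```text
clock: 12.05
eef_pos: [0.4469, 0.0818, 0.1788]
tool_rot: [0.706, 0.708, 0.0, 0.0]
ft_force: [0.5, -0.8, -0.3]
grip_width: 0.0856
grasp_force: 0.0
```

```bash
python3 - <<'E'
from m import *
c=shot('wrist','w5');o=bot.get_obs();p=o['eef_pos'];print(p,o['tool_rot'])
q=proj(c,[.4447,.0825,.07]);print(q)
m=cv2.inRange(cv2.cvtColor(c['image'],cv2.COLOR_RGB2HSV),(10,10,40),(35,70,200))
s=shot('side','s5');t=shot('top','t5')
a=cv2.resize(c['image'][100:300,220:420,::-1],(400,400));b=cv2.resize(s['image'][70:280,210:420,::-1],(400,400),interpolation=cv2.INTER_CUBIC)
cv2.imwrite('pics/p5.png',np.hstack([a,b]))
E
```

```text
[0.44665467 0.08177183 0.17866821] [7.06190086e-01 7.08022254e-01 1.66976092e-04 1.48793735e-04]
[315.17384977 196.73065741]
```

View pics/p5.png

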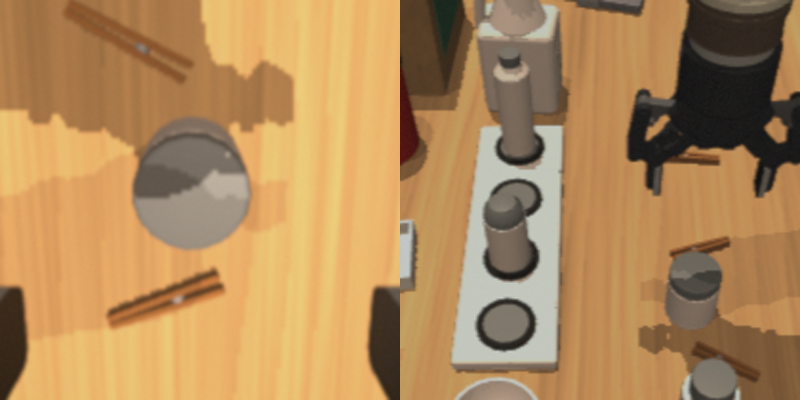

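Slim and dome both stand on their coasters. The jar lid is at (316,195) in the wrist view against a prediction of (315,197), so the jar is at about (0.4456, 0.084).

Request:
carry_out(plan=[{"dx": 2, "dy": -1, "dz": 30, "fingers": -1, "twist": 0}, {"dx": 2, "dy": -1, "dz": 65, "fingers": -1, "twist": 0}, {"dx": 2, "dy": -1, "dz": 100, "fingers": -1, "twist": 0}, {"dx": 2, "dy": -1, "dz": 130, "fingers": -1, "twist": 0}, {"dx": 2, "dy": -1, "dz": 155, "fingers": -1, "twist": 0}])

```text
clock: 12.62
eef_pos: [0.4436, 0.0836, 0.0215]
tool_rot: [0.706, 0.708, -0.001, -0.001]
ft_force: [0.3, 0.7, -0.5]
grip_width: 0.0852
grasp_force: 0.0
```

Request:
carry_out(plan=[{"dx": 0, "dy": 0, "dz": 9, "fingers": -1, "twist": 0}, {"dx": 0, "dy": 0, "dz": 9, "fingers": -1, "twist": 0}, {"dx": 0, "dy": 0, "dz": 9, "fingers": -0.3, "twist": 0}, {"dx": 0, "dy": 0, "dz": 9, "fingers": 0.2, "twist": 0}, {"dx": 0, "dy": 0, "dz": 9, "fingers": 0.5, "twist": 0}])

```text
clock: 13.03
eef_pos: [0.4458, 0.0843, 0.0168]
tool_rot: [0.706, 0.708, 0.001, 0.001]
ft_force: [-2.5, -0.0, 0.3]
grip_width: 0.0539
grasp_force: 63.0
```

Request:
carry_out(plan=[{"dx": 0, "dy": 0, "dz": 0, "fingers": 0.5, "twist": 0}, {"dx": 0, "dy": 0, "dz": 0, "fingers": 0.5, "twist": 0}, {"dx": 0, "dy": 0, "dz": 0, "fingers": 0.5, "twist": 0}, {"dx": 0, "dy": 0, "dz": 0, "fingers": 0.5, "twist": 0}, {"dx": 0, "dy": 0, "dz": 0, "fingers": 0.5, "twist": 0}])

```text
clock: 13.45
eef_pos: [0.4458, 0.0843, 0.0168]
tool_rot: [0.706, 0.708, 0.002, 0.001]
ft_force: [-0.9, 0.2, 7.3]
grip_width: 0.0544
grasp_force: 63.5
```

Request:
carry_out(plan=[{"dx": 0, "dy": 0, "dz": -10, "fingers": 0.5, "twist": 0}, {"dx": 0, "dy": 8, "dz": -30, "fingers": 0.5, "twist": 0}, {"dx": 0, "dy": 25, "dz": -50, "fingers": 0.5, "twist": 0}, {"dx": 8, "dy": 50, "dz": -60, "fingers": 0.5, "twist": 0}, {"dx": 16, "dy": 80, "dz": -60, "fingers": 0.5, "twist": 0}])

```text
clock: 13.87
eef_pos: [0.5263, 0.1005, 0.0788]
tool_rot: [0.706, 0.708, 0.002, 0.002]
ft_force: [0.9, 0.0, -2.7]
grip_width: 0.0547
grasp_force: 64.0
```

Request:
carry_out(plan=[{"dx": 8, "dy": 33, "dz": 0, "fingers": 0.5, "twist": 0}, {"dx": 15, "dy": 63, "dz": 0, "fingers": 0.5, "twist": 0}, {"dx": 19, "dy": 90, "dz": 0, "fingers": 0.5, "twist": 0}, {"dx": 20, "dy": 108, "dz": 0, "fingers": 0.5, "twist": 0}, {"dx": 20, "dy": 116, "dz": 5, "fingers": 0.5, "twist": 0}])

```text
clock: 14.28
eef_pos: [0.6439, 0.1213, 0.0713]
tool_rot: [0.706, 0.708, 0.002, 0.002]
ft_force: [-0.7, 0.7, -2.4]
grip_width: 0.0543
grasp_force: 64.0
```

Request:
carry_out(plan=[{"dx": 0, "dy": 0, "dz": 8, "fingers": 0.5, "twist": 0}, {"dx": 0, "dy": 0, "dz": 16, "fingers": 0.5, "twist": 0}, {"dx": 0, "dy": 0, "dz": 22, "fingers": 0.5, "twist": 0}, {"dx": 0, "dy": 0, "dz": 22, "fingers": 0.5, "twist": 0}, {"dx": 0, "dy": 0, "dz": 22, "fingers": 0.5, "twist": 0}])

```text
clock: 14.7
eef_pos: [0.6383, 0.1204, 0.0469]
tool_rot: [0.706, 0.708, -0.001, -0.001]
ft_force: [0.9, -0.3, -2.1]
grip_width: 0.0545
grasp_force: 64.0
```

```bash
python3 - <<'E'
from h import *
c=shot('wrist','w6');o=bot.get_obs();p=o['eef_pos'];b=p[2]-.0168;print(p,o['ft_force'],o['grip_width'])
for d in (-.002,0,.002): print(d,'foot',proj(c,[p[0],p[1]+d+.028,b]),'lidtop',proj(c,[p[0],p[1]+d+.0275,b+.07]))
print('c0 back',proj(c,[.642,.120+.032,.022]))
g=cv2.cvtColor(c['image'],cv2.COLOR_RGB2GRAY)
print(g[150:270,318].tolist())
E
```

```text
[0.63915324 0.12050371 0.04768445] [ 0.76151767  0.17228209 -2.42584243] 0.05463575288029485
-0.002 foot [318.86214041 194.34251541] lidtop [318.56977801 246.02415409]
0 foot [318.87044837 190.95630452] lidtop [318.58231585 240.54720915]
0.002 foot [318.8788096 187.5483811] lidtop [318.5949907  235.01041586]
c0 back [323.65089439 181.8620376 ]
[151, 154, 153, 152, 152, 151, 146, 139, 146, 164, 188, 203, 212, 215, 219, 222, 224, 224, 224, 224, 224, 224, 224, 223, 225, 224, 224, 224, 225, 226, 216, 173, 110, 66, 59, 62, 63, 62, 60, 62, 63, 62, 63, 61, 66, 82, 106, 126, 131, 134, 133, 132, 133, 134, 134, 134, 133, 135, 133, 134, 136, 134, 134, 134, 134, 132, 133, 133, 133, 131, 130, 129, 128, 129, 131, 130, 131, 135, 140, 159, 179, 182, 155, 110, 77, 71, 72, 76, 73, 74, 74, 73, 74, 74, 74, 76, 78, 84, 95, 102, 103, 101, 100, 99, 98, 97, 96, 97, 98, 95, 98, 95, 97, 96, 95, 97, 96, 95, 96, 96]
```

Request:
carry_out(plan=[{"dx": 1, "dy": 1, "dz": 2, "fingers": 0.5, "twist": 0}, {"dx": 2, "dy": 2, "dz": 5, "fingers": 0.5, "twist": 0}, {"dx": 2, "dy": 2, "dz": 7.5, "fingers": 0.5, "twist": 0}, {"dx": 2, "dy": 2, "dz": 9, "fingers": 0.5, "twist": 0}, {"dx": 2, "dy": 2, "dz": 9, "fingers": 0.5, "twist": 0}])

```text
clock: 15.17
eef_pos: [0.6422, 0.1227, 0.039]
tool_rot: [0.706, 0.708, 0.0, 0.0]
ft_force: [-0.6, 1.4, -0.2]
grip_width: 0.0548
grasp_force: 64.0
```

Request:
carry_out(plan=[{"dx": 0, "dy": 0, "dz": 0, "fingers": 0.5, "twist": 0}, {"dx": 0, "dy": 0, "dz": 0, "fingers": 0.5, "twist": 0}, {"dx": 0, "dy": 0, "dz": 0, "fingers": 0.5, "twist": 0}, {"dx": 0, "dy": 0, "dz": 0, "fingers": 0.5, "twist": 0}, {"dx": 0, "dy": 0, "dz": 0, "fingers": 0.5, "twist": 0}])

```text
clock: 15.58
eef_pos: [0.6422, 0.1227, 0.0389]
tool_rot: [0.706, 0.708, 0.0, -0.0]
ft_force: [-0.8, 0.7, 0.0]
grip_width: 0.0545
grasp_force: 64.0
```

Request:
carry_out(plan=[{"dx": 0, "dy": 0, "dz": 0, "fingers": 0, "twist": 0}, {"dx": 0, "dy": 0, "dz": 0, "fingers": -0.3, "twist": 0}, {"dx": 0, "dy": 0, "dz": 0, "fingers": -0.7, "twist": 0}, {"dx": 0, "dy": 0, "dz": 0, "fingers": -1, "twist": 0}, {"dx": 0, "dy": 0, "dz": 0, "fingers": -1, "twist": 0}])

```text
clock: 16.0
eef_pos: [0.6424, 0.1226, 0.039]
tool_rot: [0.706, 0.708, 0.0, 0.0]
ft_force: [-0.6, 0.2, 0.5]
grip_width: 0.0857
grasp_force: 0.0
```

Request:
carry_out(plan=[{"dx": 0, "dy": 0, "dz": -10, "fingers": -1, "twist": 0}, {"dx": 0, "dy": 0, "dz": -45, "fingers": -1, "twist": 0}, {"dx": 0, "dy": 0, "dz": -85, "fingers": -1, "twist": 0}, {"dx": 0, "dy": 0, "dz": -125, "fingers": -1, "twist": 0}, {"dx": 6, "dy": -15, "dz": -160, "fingers": -1, "twist": 0}])

```text
clock: 16.42
eef_pos: [0.6292, 0.1276, 0.2022]
tool_rot: [0.707, 0.708, 0.002, 0.001]
ft_force: [1.0, 0.2, -0.1]
grip_width: 0.0853
grasp_force: 0.0
```

Request:
carry_out(plan=[{"dx": 16, "dy": -33, "dz": 0, "fingers": -1, "twist": 0}, {"dx": 34, "dy": -68, "dz": 0, "fingers": -1, "twist": 0}, {"dx": 52, "dy": -103, "dz": 0, "fingers": -1, "twist": 0}, {"dx": 70, "dy": -138, "dz": 0, "fingers": -1, "twist": 0}, {"dx": 88, "dy": -170, "dz": 0, "fingers": -1, "twist": 0}])

```text
clock: 16.83
eef_pos: [0.455, 0.2164, 0.2]
tool_rot: [0.706, 0.708, 0.001, 0.0]
ft_force: [-0.8, 0.6, 0.4]
grip_width: 0.0855
grasp_force: 0.0
```

Request:
carry_out(plan=[{"dx": 16, "dy": -15, "dz": 0, "fingers": -1, "twist": 0}, {"dx": 16, "dy": -15, "dz": 0, "fingers": -1, "twist": 0}, {"dx": 16, "dy": -15, "dz": 0, "fingers": -1, "twist": 0}, {"dx": 16, "dy": -15, "dz": 0, "fingers": -1, "twist": 0}, {"dx": 16, "dy": -15, "dz": 0, "fingers": -1, "twist": 0}])

```text
clock: 17.25
eef_pos: [0.4428, 0.2316, 0.1992]
tool_rot: [0.706, 0.708, 0.0, 0.0]
ft_force: [0.6, 0.2, 0.4]
grip_width: 0.0852
grasp_force: 0.0
```

```bash
python3 - <<'E'
from h import *
c=shot('wrist','w7');o=bot.get_obs();p=o['eef_pos'];print(p,o['tool_rot'])
P=np.array([.442,.233,.12]);print(proj(c,P),[proj(c,P+d).round(1).tolist() for d in ([-.02,0,0],[.02,0,0],[0,.02,0],[0,-.02,0])], 'foot',proj(c,[.442,.233+.026,0]).round(1))
s=shot('side','s7');t=shot('top','t7')
a=cv2.resize(c['image'][100:300,220:420,::-1],(400,400));b=cv2.resize(t['image'][90:210,190:430,::-1],(400,200),interpolation=cv2.INTER_CUBIC)
b2=cv2.resize(s['image'][80:330,200:450,::-1],(400,400),interpolation=cv2.INTER_CUBIC)
cv2.imwrite('pics/p7.png',np.vstack([np.hstack([a,b2]),np.hstack([b,b*0])]))
E
```

```text
[0.44277848 0.23138684 0.19894722] [7.06444022e-01 7.07768871e-01 1.83681989e-04 1.87018120e-04]
[316.53727944 205.0169321 ] [[291.9, 205.0], [341.2, 205.0], [316.5, 180.8], [316.6, 228.2]] foot [317.1 156. ]
```

View pics/p7.png

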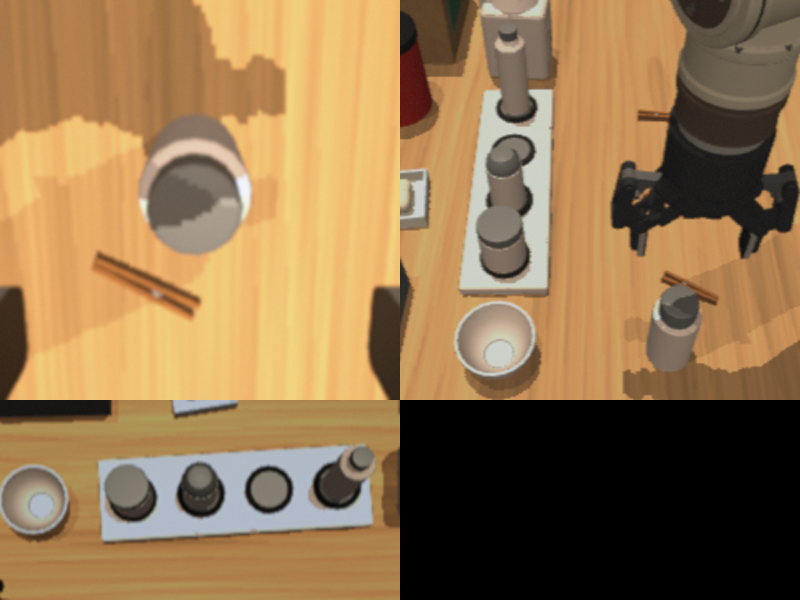

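Slim, dome and jar stand on their coasters and c2 is free. Big's cap is at (317,204) in the wrist view, as predicted. Descend and grasp.

Request:
carry_out(plan=[{"dx": 2, "dy": -0.5, "dz": 28, "fingers": -1, "twist": 0}, {"dx": 2, "dy": -0.5, "dz": 60, "fingers": -1, "twist": 0}, {"dx": 2, "dy": -0.5, "dz": 92, "fingers": -1, "twist": 0}, {"dx": 2, "dy": -0.5, "dz": 120, "fingers": -1, "twist": 0}, {"dx": 2, "dy": -0.5, "dz": 138, "fingers": -1, "twist": 0}])

```text
clock: 17.82
eef_pos: [0.4401, 0.2325, 0.0577]
tool_rot: [0.706, 0.708, -0.002, -0.001]
ft_force: [-0.6, 0.4, 0.1]
grip_width: 0.0856
grasp_force: 0.0
```

Request:
carry_out(plan=[{"dx": 0, "dy": 0, "dz": 7, "fingers": -1, "twist": 0}, {"dx": 0, "dy": 0, "dz": 7, "fingers": -1, "twist": 0}, {"dx": 0, "dy": 0, "dz": 7, "fingers": -0.3, "twist": 0}, {"dx": 0, "dy": 0, "dz": 7, "fingers": 0.2, "twist": 0}, {"dx": 0, "dy": 0, "dz": 7, "fingers": 0.5, "twist": 0}])

```text
clock: 18.23
eef_pos: [0.4425, 0.2346, 0.0554]
tool_rot: [0.706, 0.708, 0.001, 0.0]
ft_force: [0.5, -1.5, 8.2]
grip_width: 0.0513
grasp_force: 15.3
```

Request:
carry_out(plan=[{"dx": 0, "dy": 0, "dz": 0, "fingers": 0.5, "twist": 0}, {"dx": 0, "dy": 0, "dz": 0, "fingers": 0.5, "twist": 0}, {"dx": 0, "dy": 0, "dz": 0, "fingers": 0.5, "twist": 0}, {"dx": 0, "dy": 0, "dz": 0, "fingers": 0.5, "twist": 0}, {"dx": 0, "dy": 0, "dz": 0, "fingers": 0.5, "twist": 0}])

```text
clock: 18.65
eef_pos: [0.4424, 0.2346, 0.0558]
tool_rot: [0.706, 0.708, 0.002, 0.001]
ft_force: [-0.8, 0.1, 5.4]
grip_width: 0.0507
grasp_force: 62.1
```

Request:
carry_out(plan=[{"dx": 0, "dy": 0, "dz": -12, "fingers": 0.5, "twist": 0}, {"dx": -8, "dy": 0, "dz": -35, "fingers": 0.5, "twist": 0}, {"dx": -25, "dy": 0, "dz": -55, "fingers": 0.5, "twist": 0}, {"dx": -52, "dy": 0, "dz": -60, "fingers": 0.5, "twist": 0}, {"dx": -84, "dy": 0, "dz": -60, "fingers": 0.5, "twist": 0}])

```text
clock: 19.07
eef_pos: [0.4435, 0.1508, 0.1164]
tool_rot: [0.705, 0.709, 0.003, 0.001]
ft_force: [0.4, -0.3, -3.3]
grip_width: 0.0506
grasp_force: 63.2
```

Request:
carry_out(plan=[{"dx": -35, "dy": 0, "dz": 0, "fingers": 0.5, "twist": 0}, {"dx": -70, "dy": 0, "dz": 0, "fingers": 0.5, "twist": 0}, {"dx": -105, "dy": 0, "dz": 0, "fingers": 0.5, "twist": 0}, {"dx": -140, "dy": 0, "dz": 0, "fingers": 0.5, "twist": 0}, {"dx": -170, "dy": 0, "dz": 0, "fingers": 0.5, "twist": 0}])

```text
clock: 19.48
eef_pos: [0.4418, -0.0221, 0.1143]
tool_rot: [0.706, 0.708, 0.0, 0.0]
ft_force: [0.8, -0.8, -2.8]
grip_width: 0.0508
grasp_force: 63.1
```

Request:
carry_out(plan=[{"dx": -22, "dy": 8, "dz": 0, "fingers": 0.5, "twist": 0}, {"dx": -36, "dy": 25, "dz": 0, "fingers": 0.5, "twist": 0}, {"dx": -40, "dy": 50, "dz": 0, "fingers": 0.5, "twist": 0}, {"dx": -40, "dy": 75, "dz": 0, "fingers": 0.5, "twist": 0}, {"dx": -40, "dy": 95, "dz": 0, "fingers": 0.5, "twist": 0}])

```text
clock: 19.9
eef_pos: [0.5391, -0.0607, 0.1143]
tool_rot: [0.706, 0.708, 0.001, 0.001]
ft_force: [0.5, -0.0, -2.6]
grip_width: 0.0507
grasp_force: 63.1
```

Request:
carry_out(plan=[{"dx": 0, "dy": 25, "dz": 0, "fingers": 0.5, "twist": 0}, {"dx": 0, "dy": 55, "dz": 0, "fingers": 0.5, "twist": 0}, {"dx": 0, "dy": 85, "dz": 0, "fingers": 0.5, "twist": 0}, {"dx": 0, "dy": 105, "dz": 0, "fingers": 0.5, "twist": 0}, {"dx": 0, "dy": 112, "dz": 0, "fingers": 0.5, "twist": 0}])

```text
clock: 20.32
eef_pos: [0.6522, -0.0593, 0.1135]
tool_rot: [0.706, 0.708, 0.001, 0.001]
ft_force: [0.3, 0.3, -3.1]
grip_width: 0.0508
grasp_force: 63.3
```

Request:
carry_out(plan=[{"dx": 0, "dy": 0, "dz": 8, "fingers": 0.5, "twist": 0}, {"dx": 0, "dy": 0, "dz": 18, "fingers": 0.5, "twist": 0}, {"dx": 0, "dy": 0, "dz": 25, "fingers": 0.5, "twist": 0}, {"dx": 0, "dy": 0, "dz": 25, "fingers": 0.5, "twist": 0}, {"dx": 0, "dy": 0, "dz": 25, "fingers": 0.5, "twist": 0}])

```text
clock: 20.73
eef_pos: [0.6473, -0.0593, 0.0877]
tool_rot: [0.706, 0.708, -0.001, -0.001]
ft_force: [0.1, -0.6, -2.8]
grip_width: 0.0506
grasp_force: 63.4
```

```bash
python3 - <<'E'
from h import *
c=shot('wrist','w8');o=bot.get_obs();p=o['eef_pos'];b=p[2]-.0558;print(p,o['ft_force'],o['grip_width'])
for d in (-.002,0,.002): print(d,'foot',proj(c,[p[0],p[1]+d+.026,b]),'shoulder',proj(c,[p[0],p[1]+d+.026,b+.094]),'captop',proj(c,[p[0],p[1]+d+.02,b+.12]))
print('c2 back',proj(c,[.6495,-.06+.032,.022]))
g=cv2.cvtColor(c['image'],cv2.COLOR_RGB2GRAY)
print(g[150:320,318].tolist())
E
```

```text
[ 0.64814565 -0.059381    0.08853457] [ 0.42589115 -0.28879455 -2.59104126] 0.050724180517422154
-0.002 foot [319.05628959 184.07985841] shoulder [318.75128821 234.06984464] captop [318.51845872 284.00934824]
0 foot [319.06275616 181.30645391] shoulder [318.76160414 229.26606306] captop [318.53015999 278.21209255]
0.002 foot [319.06925625 178.51867712] shoulder [318.77201739 224.41696007] captop [318.5420015  272.34535597]
c2 back [320.93311981 171.26081146]
[193, 194, 192, 194, 193, 193, 191, 193, 193, 193, 194, 193, 193, 194, 193, 192, 192, 194, 194, 183, 145, 92, 57, 51, 54, 53, 55, 54, 53, 52, 52, 65, 87, 101, 105, 109, 112, 114, 115, 113, 114, 114, 113, 115, 115, 114, 114, 114, 115, 114, 114, 114, 115, 114, 114, 113, 114, 112, 110, 111, 111, 111, 110, 110, 110, 111, 111, 112, 110, 109, 110, 111, 110, 109, 109, 109, 111, 109, 109, 110, 111, 113, 117, 127, 143, 158, 160, 160, 159, 158, 156, 155, 156, 155, 156, 155, 157, 156, 155, 144, 110, 72, 59, 60, 60, 59, 61, 62, 60, 59, 60, 61, 59, 59, 60, 60, 58, 59, 59, 58, 60, 60, 58, 59, 61, 59, 61, 60, 59, 62, 61, 64, 68, 77, 83, 84, 85, 84, 83, 80, 80, 80, 81, 80, 79, 80, 79, 78, 80, 79, 80, 79, 78, 80, 80, 80, 79, 79, 80, 78, 79, 79, 78, 79, 78, 78, 78, 78, 77, 78]
```

Request:
carry_out(plan=[{"dx": 1, "dy": 0.5, "dz": 2, "fingers": 0.5, "twist": 0}, {"dx": 1.5, "dy": 1, "dz": 5, "fingers": 0.5, "twist": 0}, {"dx": 1.5, "dy": 1, "dz": 8, "fingers": 0.5, "twist": 0}, {"dx": 1.5, "dy": 1, "dz": 10, "fingers": 0.5, "twist": 0}, {"dx": 1.5, "dy": 1, "dz": 10, "fingers": 0.5, "twist": 0}])

```text
clock: 21.2
eef_pos: [0.6498, -0.0578, 0.0781]
tool_rot: [0.706, 0.708, -0.0, -0.0]
ft_force: [-0.9, 0.4, -2.8]
grip_width: 0.0505
grasp_force: 63.4
```

Request:
carry_out(plan=[{"dx": 0, "dy": 0, "dz": 0, "fingers": 0.5, "twist": 0}, {"dx": 0, "dy": 0, "dz": 0, "fingers": 0.5, "twist": 0}, {"dx": 0, "dy": 0, "dz": 0, "fingers": 0.5, "twist": 0}, {"dx": 0, "dy": 0, "dz": 0, "fingers": 0.5, "twist": 0}, {"dx": 0, "dy": 0, "dz": 0, "fingers": 0.5, "twist": 0}])

```text
clock: 21.62
eef_pos: [0.6504, -0.0579, 0.079]
tool_rot: [0.706, 0.708, 0.0, 0.0]
ft_force: [0.6, -0.3, -2.4]
grip_width: 0.0508
grasp_force: 63.4
```

Not quite in contact yet; lower by another 1.5 mm.

Request:
carry_out(plan=[{"dx": 0, "dy": -0.5, "dz": 0.5, "fingers": 0.5, "twist": 0}, {"dx": 0, "dy": -0.5, "dz": 1, "fingers": 0.5, "twist": 0}, {"dx": 0, "dy": -0.5, "dz": 1.5, "fingers": 0.5, "twist": 0}, {"dx": 0, "dy": -0.5, "dz": 1.5, "fingers": 0.5, "twist": 0}, {"dx": 0, "dy": -0.5, "dz": 1.5, "fingers": 0.5, "twist": 0}])

```text
clock: 22.03
eef_pos: [0.6498, -0.0579, 0.0779]
tool_rot: [0.706, 0.708, 0.0, 0.0]
ft_force: [-2.0, 0.2, 2.4]
grip_width: 0.0505
grasp_force: 63.7
```

Request:
carry_out(plan=[{"dx": 0, "dy": 0, "dz": 0, "fingers": 0, "twist": 0}, {"dx": 0, "dy": 0, "dz": 0, "fingers": -0.3, "twist": 0}, {"dx": 0, "dy": 0, "dz": 0, "fingers": -0.7, "twist": 0}, {"dx": 0, "dy": 0, "dz": 0, "fingers": -1, "twist": 0}, {"dx": 0, "dy": 0, "dz": 0, "fingers": -1, "twist": 0}])

```text
clock: 22.45
eef_pos: [0.65, -0.0578, 0.0773]
tool_rot: [0.706, 0.708, 0.0, 0.0]
ft_force: [0.0, 0.5, -0.1]
grip_width: 0.0853
grasp_force: 0.0
```

Request:
carry_out(plan=[{"dx": 0, "dy": 0, "dz": -10, "fingers": -1, "twist": 0}, {"dx": 0, "dy": 0, "dz": -45, "fingers": -1, "twist": 0}, {"dx": 0, "dy": 0, "dz": -85, "fingers": -1, "twist": 0}, {"dx": 0, "dy": 0, "dz": -120, "fingers": -1, "twist": 0}, {"dx": 0, "dy": -10, "dz": -145, "fingers": -1, "twist": 0}])

```text
clock: 22.87
eef_pos: [0.642, -0.0579, 0.2269]
tool_rot: [0.706, 0.708, 0.002, 0.002]
ft_force: [1.6, -0.7, -0.4]
grip_width: 0.0855
grasp_force: 0.0
```

Request:
carry_out(plan=[{"dx": 0, "dy": -35, "dz": 0, "fingers": -1, "twist": 0}, {"dx": 0, "dy": -70, "dz": 0, "fingers": -1, "twist": 0}, {"dx": 0, "dy": -105, "dz": 0, "fingers": -1, "twist": 0}, {"dx": 0, "dy": -140, "dz": 0, "fingers": -1, "twist": 0}, {"dx": 0, "dy": -175, "dz": 0, "fingers": -1, "twist": 0}])

```text
clock: 23.28
eef_pos: [0.4633, -0.0584, 0.2231]
tool_rot: [0.706, 0.708, 0.0, 0.001]
ft_force: [0.0, -0.2, 0.6]
grip_width: 0.0855
grasp_force: 0.0
```

Request:
carry_out(plan=[{"dx": 0, "dy": -35, "dz": 0, "fingers": -1, "twist": 0}, {"dx": 0, "dy": -70, "dz": 0, "fingers": -1, "twist": 0}, {"dx": 0, "dy": -105, "dz": 0, "fingers": -1, "twist": 0}, {"dx": 0, "dy": -120, "dz": 0, "fingers": -1, "twist": 0}, {"dx": 0, "dy": -120, "dz": 0, "fingers": -1, "twist": 0}])

```text
clock: 23.7
eef_pos: [0.3416, -0.0587, 0.2232]
tool_rot: [0.706, 0.708, 0.0, 0.0]
ft_force: [-0.7, 0.0, 0.5]
grip_width: 0.0857
grasp_force: 0.0
```

```bash
python3 - <<'E'
from m import *
s=shot('side','s9');t=shot('top','t9');print(bot.get_obs()['eef_pos'])
C={'jar':(.642,.12,.07),'dome':(.6457,.03,.095),'big':(.6495,-.06,.12),'slim':(.653,-.15,.145)}
for k,(x,y,h) in C.items():
    a=proj(t,[x,y,.022+h]);b=proj(s,[x,y,.022+h]);r=[]
    for f,q,c in (('t9',a,t),('s9',b,s)):
        try:
            u,st=grey(f,(int(q[0])-16,int(q[1])-16,int(q[0])+16,int(q[1])+16),lo=(10,20,75)); r+= [u.round(1),st[2:],(onz(c,*u,.022+h)-[x,y,.022+h])[:2].round(4)]
        except Exception as e: r.append(str(e))
    print(k,a.round(1),b.round(1),r)
a=cv2.resize(t['image'][80:210,180:500,::-1],None,fx=2.5,fy=2,interpolation=cv2.INTER_CUBIC)[:,:800]
b=cv2.resize(s['image'][30:330,160:400,::-1],None,fx=1.1,fy=1.1);z=np.zeros((330,800,3),np.uint8);z[:b.shape[0],:b.shape[1]]=b
cv2.imwrite('pics/p9.png',np.vstack([a,z]))
E
```

```text
[ 0.34551309 -0.0590454   0.22347162]
jar [265.4 141.2] [261.8 218.6] [array([265.7, 141.8]), [26, 25, 503], array([-0.0013, -0.0007]), array([261.3, 219.6]), [29, 26, 540], array([0.0007, 0.0024])]
dome [309.8 135.6] [263.8 174.2] [array([309.5, 135.8]), [14, 15, 168], array([-0.0004,  0.0006]), array([262.2, 178.9]), [18, 21, 241], array([0.0018, 0.0124])]
big [357.  129.6] [265.6 133.9] [array([356.8, 130.7]), [21, 19, 289], array([-0.002 ,  0.0006]), array([265.8, 134.6]), [19, 12, 175], array([-0.0007,  0.0023])]
slim [407.5 123.4] [267.3  97.1] [array([407.3, 123.9]), [12, 13, 115], array([-0.001 ,  0.0004]), array([267. ,  97.4]), [11, 7, 59], array([0.0005, 0.0011])]
```

View pics/p9.png

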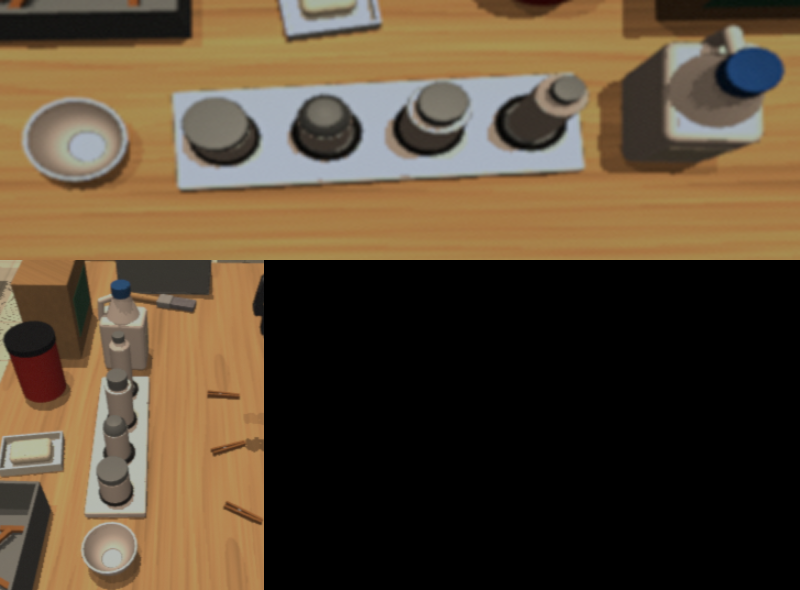

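All four stand upright and centred to within about 2 mm, in order from the jug to the bowl. The jug and bowl are unmoved, and the gripper is open and clear.

```bash
python3 -c "
from h import *
print(job_done())"
```

```text
the job is handed in; nothing more can be done
None
```

The job is handed in: from the jug to the bowl, slim, big, dome and jar stand upright on their coasters, each centred to within about 2 mm by the last camera check, with the jug and bowl where they were.

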